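# Line up the scale-test boats by size

### The job

Line the four black printed tugboats up on the aluminium strip in order of size, one standing upright in the middle of each cork mark and pointing along the row (bow either way), with the smallest on the mark nearest the glass jar of nozzles and the largest at the other end, by the bed clip. Let go of them all, and leave the jar and the clip where they are.

Things in the scene. Friction and masses are not known exactly. Their poses are not given: they have to be found in the camera images.
- boat_65_center (a point): the smallest black plastic toy tugboat print: 39.0 mm long, 20.2 mm beam, 31 mm high to the funnel top, standing upright. Flat-bottomed hull with upright parallel sides (full beam from the stern to 6 mm ahead of this point), 13 mm high; above it a cabin 12 mm wide and a 15 mm wide roof to 26 mm. This point is at mid-length, mid-beam, half-way up (15.6 mm above its underside); x runs to the bow, y across the beam, z up. Light (10 to 55 g): grip it across the hull
- boat_90_center (a point): the second smallest black plastic toy tugboat print: 54.0 mm long, 27.9 mm beam, 43 mm high to the funnel top, standing upright. Flat-bottomed hull with upright parallel sides (full beam from the stern to 9 mm ahead of this point), 18 mm high; above it a cabin 17 mm wide and a 21 mm wide roof to 36 mm. This point is at mid-length, mid-beam, half-way up (21.6 mm above its underside); x runs to the bow, y across the beam, z up. Light (10 to 55 g): grip it across the hull
- boat_115_center (a point): the second largest black plastic toy tugboat print: 69.0 mm long, 35.6 mm beam, 55 mm high to the funnel top, standing upright. Flat-bottomed hull with upright parallel sides (full beam from the stern to 11 mm ahead of this point), 23 mm high; above it a cabin 22 mm wide and a 26 mm wide roof to 46 mm. This point is at mid-length, mid-beam, half-way up (27.6 mm above its underside); x runs to the bow, y across the beam, z up. Light (10 to 55 g): grip it across the hull
- boat_140_center (a point): the largest black plastic toy tugboat print: 84.0 mm long, 43.4 mm beam, 67 mm high to the funnel top, standing upright. Flat-bottomed hull with upright parallel sides (full beam from the stern to 13 mm ahead of this point), 28 mm high; above it a cabin 27 mm wide and a 32 mm wide roof to 56 mm. This point is at mid-length, mid-beam, half-way up (33.6 mm above its underside); x runs to the bow, y across the beam, z up. Light (10 to 55 g): grip it across the hull
- mark_1: flat cork mark, one end of the row (+y end of the strip): 90 mm along the row (its y) by 54 mm across (its x), fixed; origin on the centre of its underside, its top 2 mm above that, z up (the top is 5 mm above the table). Four marks, 98 mm apart centre to centre, lie in a row on a fixed aluminium strip 414 x 66 x 3 mm; mark y axes run along the row, from mark_4 towards mark_1
- mark_2: flat cork mark, second from that end: 90 mm along the row (its y) by 54 mm across (its x), fixed; origin on the centre of its underside, its top 2 mm above that, z up (the top is 5 mm above the table). Four marks, 98 mm apart centre to centre, lie in a row on a fixed aluminium strip 414 x 66 x 3 mm; mark y axes run along the row, from mark_4 towards mark_1
- mark_3: flat cork mark, third from that end: 90 mm along the row (its y) by 54 mm across (its x), fixed; origin on the centre of its underside, its top 2 mm above that, z up (the top is 5 mm above the table). Four marks, 98 mm apart centre to centre, lie in a row on a fixed aluminium strip 414 x 66 x 3 mm; mark y axes run along the row, from mark_4 towards mark_1
- mark_4: flat cork mark, the other end (-y end of the strip): 90 mm along the row (its y) by 54 mm across (its x), fixed; origin on the centre of its underside, its top 2 mm above that, z up (the top is 5 mm above the table). Four marks, 98 mm apart centre to centre, lie in a row on a fixed aluminium strip 414 x 66 x 3 mm; mark y axes run along the row, from mark_4 towards mark_1
- jar_center (a point): small glass jar of brass nozzles with a clear lid, 47 mm diameter, 55 mm high, loose; stands on the table just past one end of the strip, about 110 mm from the nearest mark's centre, at either end. Point at its centre, half-way up; z up
- clip_center (a point): small folded aluminium bed clip, about 30 x 33 x 20 mm, loose, lying on the table just past the strip's other end. Point at its centre, 9 mm above the table; z up
Mind the look-alikes: they are no part of the job. Leave any orange look-alike of the part that bears jar_center alone.

How it is judged:
By the outcome, as a careful person would: the job done as asked, in the order asked, and still so for the second after the job is handed in, with the robot touching nothing.
It also fails if it takes over 104 s, if anything falls off the work surface, if the arm or the gripper's body presses on something with over 40 N, if the wrist force passes 120 N, or if a joint passes its speed limit or range.

### The arm

A 6-joint arm with a two-finger parallel gripper is mounted at the origin on the work surface. World frame = base frame: x ahead of the robot, y to its left, z up, the work surface at z = 0. Lengths are in m, angles in rad, forces in N, time in s.
With the tool pointing down it reaches from about 0.25 to 0.725 m from the base axis. Payload 4 kg.
Tool frame: the origin (TCP) lies on the front face of the gripper's body, between the roots of the fingers; the fingertips stand 73 mm ahead of it and the grasp point (between the pads) lies bot.tcp_to_grasp ahead of it (bot.tcp_to_grasp is the distance from the TCP to the grasp point, in m); z points along the fingers, y is the line along which they close (so a half turn about z gives the same grasp; the last joint's range is limited). The gripper opens to 85 mm and grips with 20 to 120 N. Pads are 22 mm wide; open, the fingers measure 114 mm over their backs; the gripper's body (76 mm by 85 mm) begins 54 mm behind the grasp point. The pads swing forward as they close: fully open they stand 13 mm farther back than shut.
Start: joints at [0, 0.241, 0.005, 1.335, 0, 1.571], TCP at [0.5, -0, 0.304] pointing down, gripper open.
Joint ranges: [-2.72, 2.72], [-1.05, 1.87], [-1.09, 1.28], [-1.99, 2.15], [-1.42, 1.44], [-3.14, 3.14]. Speed limits (rad/s): [2.79, 2.79, 3.14, 3.14, 3.14, 3.14].

### API

Orientations are given as a unit quaternion [x, y, z, w].
In Python, from workcell import bot gives the robot as it stands.
- The arm moves only by the shell command python3 -m jog 'ROWS' [OPENING]. ROWS is JSON, one flat list of numbers, 6 for each row, row after row: the shift along the world's x, y, z scaled (see below), then the turn, a rotation vector about the world's x, y, z scaled (see below). In form: [tx, ty, tz, wx, wy, wz, tx, ty, tz, wx, wy, wz, ...]. A call has 1 to 10 rows; each row is the pose to reach, as a shift and turn from the pose commanded when the call began; what a row does not reach only later rows make up. The controller multiplies each number of a shift by 800 mm and each number of a turn by 2 rad. A row lasts 1/12 s, in which the tool goes at most 41.7 mm and 7.16 degrees, less where a joint would pass 70% of its speed; a pose out of reach is approached as far as the arm can. A call with a number of a shift or a turn outside -1 to 1 is refused whole. A call with a gripper value outside its range is refused whole. OPENING is the opening, from -1 (shut) to 1 (fully open), set as the call begins (- or left out, the last holds). The fingers move at their own pace and stop on an object; the grip force is fixed at half the most. Time passes only in rows, so rows that repeat a pose let the fingers close. It gives the time, the measured TCP pose, the force, the opening and the grip force at its end, in the units of the state.
- bot.get_obs(): the state, without advancing time (a new reading comes with each control period).
- bot.camera(name): name is "scene" or "side" or "wrist"; returns (picture, depth): 480x640x3 uint8, red, green, blue; 480x640 float32, m along the optical axis (not along the pixel's ray), 0 where there is no reading.
- bot.calibration(name): a dict with "intrinsics" (3x3 intrinsics, pixels), "dist" ([k1, k2, p1, p2, k3] as OpenCV has them; the pictures are not rectified), "pose" (4x4, takes a point from camera to world coordinates). Camera axes: x right, y up, looking along -z (the intrinsics and any distortion apply to the point x, -y, -z); pixel columns grow to the right and rows downward; lengths in m; the calibration is good to about 2 mm. A picture is of the moment at which its call begins: read the wrist's pose just before it. calibration takes no time and is no camera call; for the wrist camera it gives the pose at the moment of the call.
- bot.job_done(): hands the job in; it is judged then, once.
Trained networks look in the newest picture that a camera, given by its name, has taken for a name from the list of things; names that differ only in an ending like _2 or _b are one class to them, and where a whole thing is asked for, a point or a joint stands for the part that bears it (a point fixed in the world has none). Each returns a list of dicts, best first, with "confidence" (0 to 1); they miss things now and then, are a little off and sometimes report something else, mostly with a low value. They report only what shows in the picture. A call takes as long as a camera call. They do not tell look-alikes from the thing itself.
- bot.find_in(label, camera): "at" ([x, y, z] in m, in the coordinates of the camera as it stood for that picture, good to about 4 mm: the middle of the surface that is visible of it).
- bot.tip_of(label, camera): "at" ([x, y, z] in m, in the coordinates of the camera as it stood for that picture, good to about 4 mm: a listed point, or the origin of a listed thing).
The state is a dict: "clock": time; "joint_pos": joint angles; "joint_vel": joint speeds; "tau": joint torques, N m; "eef_pos": TCP position; "tool_rot": TCP orientation; "ft_force": force on the tool from outside, world axes, zero at the start; "ft_torque": the same for the moment, N m; "grip_width": finger opening in m; "grasp_force": force on a finger pad.
Only numpy, scipy, OpenCV 4.12 (cv2) and the standard library are available. Lean on these libraries where they do the work, as an engineer would, in place of code of your own. Each camera call takes 0.05 s, during which the arm holds its last target. There are 200 camera calls.

## Working session

There is one attempt and no reset: what is moved stays moved. The work goes in short steps, Python scripts to look and compute and a shell command to move; the robot and the scene stay as the last step left them, time stands still between calls to the robot, and variables do not carry over. Pictures are saved under pics/ and viewed, at most 14 in all, crops included, and the job is handed in when it is done.

```bash
mkdir -p pics; cat > h.py <<'E'
import numpy as np, cv2
from workcell import bot
def w(name,p):
    T=np.array(bot.calibration(name)["pose"]); return (T@np.r_[p,1])[:3]
def cloud(name,depth):
    c=bot.calibration(name); K=np.array(c["intrinsics"]); d=np.array(c["dist"])
    v,u=np.mgrid[:480,:640]
    n=cv2.undistortPoints(np.c_[u.ravel(),v.ravel()].astype(np.float32)[:,None],K,d)[:,0]
    z=depth.ravel(); P=np.c_[n[:,0]*z,-n[:,1]*z,-z,np.ones_like(z)]
    return (P@np.array(c["pose"]).T)[:,:3].reshape(480,640,3)
def px(name,p):
    c=bot.calibration(name);q=np.linalg.inv(np.array(c["pose"]))@np.r_[p,1]
    return cv2.projectPoints(np.array([[q[0],-q[1],-q[2]]]),np.zeros(3),np.zeros(3),np.array(c["intrinsics"]),np.array(c["dist"]))[0].ravel()
E
python3 - <<'E'
from h import *
for n in("scene","side"):
    im,d=bot.camera(n); cv2.imwrite(f"pics/{n}0.png",im[:,:,::-1]); np.savez(f"{n}0.npz",im=im,d=d)
    for l in("boat_65_center","boat_90_center","boat_115_center","boat_140_center","mark_1","jar_center","clip_center"):
        for r in bot.tip_of(l,n):
            p=w(n,r["at"]);print(n,l,round(r["confidence"],2),p.round(3),px(n,p).round())
print(bot.tcp_to_grasp,bot.get_obs()["clock"])
E
```

```text
scene boat_65_center 0.54 [0.45  0.106 0.015] [306. 219.]
scene boat_90_center 0.58 [ 0.459 -0.083  0.02 ] [259. 266.]
scene boat_115_center 0.55 [ 0.402 -0.277  0.032] [177. 309.]
scene boat_115_center 0.44 [ 0.618 -0.211  0.008] [277. 347.]
scene boat_140_center 0.59 [0.415 0.294 0.037] [337. 169.]
scene mark_1 0.88 [0.65  0.189 0.   ] [390. 238.]
scene mark_1 0.87 [ 0.628 -0.104  0.004] [313. 314.]
scene mark_1 0.86 [0.646 0.089 0.001] [368. 262.]
scene mark_1 0.65 [ 0.633 -0.001  0.   ] [342. 285.]
scene jar_center 0.88 [0.641 0.389 0.027] [425. 186.]
scene jar_center 0.59 [0.65  0.301 0.025] [413. 206.]
scene clip_center 0.49 [ 0.62  -0.215  0.01 ] [277. 349.]
side boat_65_center 0.62 [0.444 0.107 0.015] [253. 272.]
side boat_90_center 0.9 [ 0.462 -0.081  0.02 ] [306. 332.]
side boat_90_center 0.54 [0.647 0.188 0.004] [328. 230.]
side boat_115_center 0.6 [ 0.636 -0.008  0.001] [373. 282.]
side boat_115_center 0.59 [ 0.403 -0.281  0.028] [337. 450.]
side boat_140_center 0.85 [0.42  0.302 0.037] [210. 218.]
side mark_1 0.84 [ 0.631 -0.105  0.006] [402. 312.]
side mark_1 0.7 [ 0.638 -0.01   0.001] [375. 283.]
side mark_1 0.63 [0.647 0.088 0.001] [352. 254.]
side mark_1 0.62 [0.648 0.189 0.003] [328. 230.]
side jar_center 0.74 [0.645 0.299 0.028] [305. 199.]
side jar_center 0.57 [0.637 0.385 0.028] [287. 185.]
side jar_center 0.54 [ 0.631 -0.105  0.007] [403. 312.]
side clip_center 0.82 [ 0.613 -0.212  0.01 ] [435. 358.]
side clip_center 0.52 [ 0.63  -0.101  0.008] [400. 311.]
0.0539 0.8
```

View pics/scene0.png

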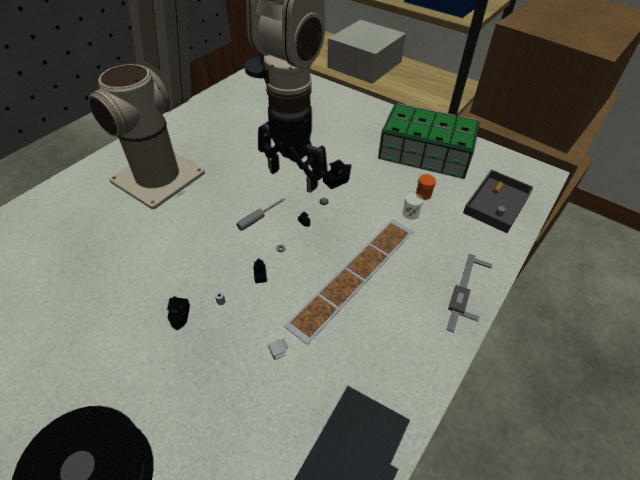

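View pics/side0.png

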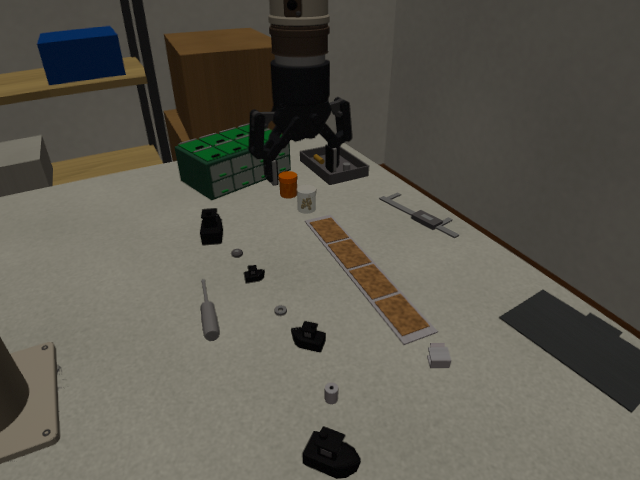

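The scene view shows the boats at (305,219), (260,270), (178,312) and (337,174), and the strip running from (400,228) to (305,325). The glass jar is at (412,206) and the clip at (278,348). There are two jar candidates: the white glass one with nozzles at (412,206) fits the description, and the orange one at (426,187) is the look-alike. So the smallest boat goes on mark_1 (+y) and the largest on mark_4.

```bash
python3 - <<'E'
from h import *
B={65:(.447,.106),90:(.46,-.082),115:(.402,-.279),140:(.417,.298)}
C=[];I=[]
for n in("scene","side"):
    f=np.load(f"{n}0.npz"); P=cloud(n,f["d"]).reshape(-1,3); ok=f["d"].ravel()>0
    C.append(P[ok]);I.append(f["im"].reshape(-1,3)[ok].astype(int))
    hsv=cv2.cvtColor(f["im"],cv2.COLOR_RGB2HSV).reshape(-1,3)[ok]; p=P[ok]
    m=(hsv[:,1]>90)&(hsv[:,0]<22)&(abs(p[:,0]-.64)<.07)&(p[:,1]>-.18)&(p[:,1]<.25)&(p[:,2]<.02)
    r=cv2.minAreaRect(p[m,:2].astype(np.float32)*1000); print(n,"marks",r,p[m,2].mean())
for k,(x,y) in B.items():
    for i,n in enumerate(("scene","side")):
        p=C[i];m=(np.hypot(p[:,0]-x,p[:,1]-y)<.06)&(I[i].max(1)<70)&(p[:,2]>.004)&(p[:,2]<.09)
        q=p[m]; r=cv2.minAreaRect(q[:,:2].astype(np.float32)*1000)
        print(k,n,m.sum(),np.array(r[0]).round(),np.array(r[1]).round(),round(r[2]),"top",np.percentile(q[:,2],99).round(3))
f=np.load("scene0.npz")["im"][:,:,::-1];s=np.load("side0.npz")["im"][:,:,::-1]
cr=lambda im,u,v:cv2.resize(im[v-30:v+30,u-40:u+40],(400,300),interpolation=cv2.INTER_CUBIC)
cv2.imwrite("pics/crop1.png",np.vstack([np.hstack([cr(s,253,272),cr(s,309,335)]),np.hstack([cr(s,332,449),cr(s,211,226)])]))
E
```

```text
scene marks ((639.9992065429688, 40.88348388671875), (384.230224609375, 54.322635650634766), 86.4127197265625) 0.004809303779518942
side marks ((638.8558959960938, 42.108489990234375), (384.7662658691406, 56.638004302978516), 86.53094482421875) 0.004766540059019791
65 scene 107 [445. 105.] [17. 35.] 84 top 0.031
65 side 244 [444. 106.] [23. 38.] 74 top 0.031
90 scene 242 [462. -87.] [27. 54.] 46 top 0.045
90 side 701 [460. -87.] [29. 54.] 49 top 0.043
115 scene 538 [ 402. -280.] [36. 69.] 38 top 0.055
115 side 1966 [ 400. -279.] [36. 68.] 38 top 0.055
140 scene 491 [420. 295.] [82. 46.] 72 top 0.067
140 side 675 [415. 289.] [72. 43.] 71 top 0.067
```

View pics/crop1.png

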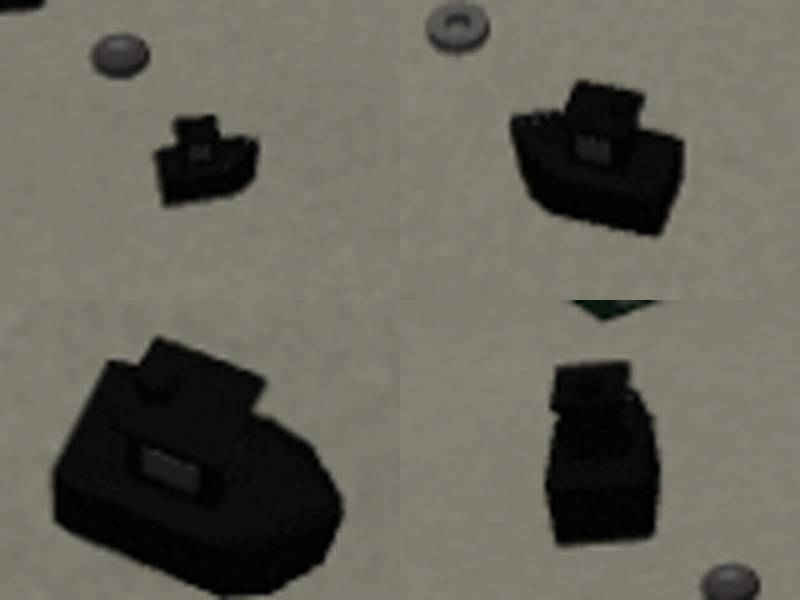

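The crop confirms four separate upright boats that get steadily larger: 65 (253,272), 90 (309,335), 115 (332,449) and 140 (211,226). Their tops measure 31/43/55/67 mm, as described. Next I move above boat 65 and refine with the wrist camera.

```bash
cat >> h.py <<'E'
def yaw(R=None):
    from scipy.spatial.transform import Rotation as Ro
    y=Ro.from_quat(bot.get_obs()["tool_rot"]).as_matrix(); return np.degrees(np.arctan2(y[1,1],y[0,1])), y[:,2]
def look(x,y,rad=.06,zmin=.006,fn=None):
    im,d=bot.camera("wrist"); p=cloud("wrist",d); 
    m=(np.hypot(p[...,0]-x,p[...,1]-y)<rad)&(im.max(2)<75)&(p[...,2]>zmin)&(p[...,2]<.09)&(d>0)
    if fn: cv2.imwrite(fn,im[:,:,::-1])
    q=p[m]; print("n",m.sum(),"top",np.percentile(q[:,2],99).round(3))
    (c,s,a)=cv2.minAreaRect(q[:,:2].astype(np.float32)*1000)
    ax=a if s[0]>s[1] else a+90
    print("center",np.round(c,1),"size",np.round(s,1),"axis deg",round(ax%180,1))
    o=bot.get_obs(); print("clock",o["clock"],"tcp",np.round(o["eef_pos"],4),"tool y yaw",yaw())
    return c,ax%180
E
python3 -m jog '[-0.069,0.1325,-0.06,0,0,0,-0.069,0.1325,-0.06,0,0,0,-0.069,0.1325,-0.06,0,0,0,-0.069,0.1325,-0.06,0,0,0,-0.069,0.1325,-0.06,0,0,0]' 1
python3 - <<'E'
from h import *
look(.445,.106,fn="pics/w65.png"); print(bot.get_obs()["joint_pos"])
E
```

```text
clock: 1.22
eef_pos: [0.4431, 0.1075, 0.255]
tool_rot: [0.706, 0.709, -0.001, -0.001]
ft_force: [-0.6, -1.2, 0.3]
grip_width: 0.0857
grasp_force: 0.0
n 920 top 0.032
center [446.3 107. ] size [20.4 37.6] axis deg 166.4
clock 1.2667 tcp [0.4445 0.1066 0.2559] tool y yaw (np.float64(0.13710881988025161), array([-1.55907203e-04, -5.38257805e-04, -9.99999843e-01]))
[ 2.35632832e-01  1.84744072e-01 -1.94364140e-01  1.19196537e+00
 -4.86986194e-04  1.80403618e+00]
```

View pics/w65.png

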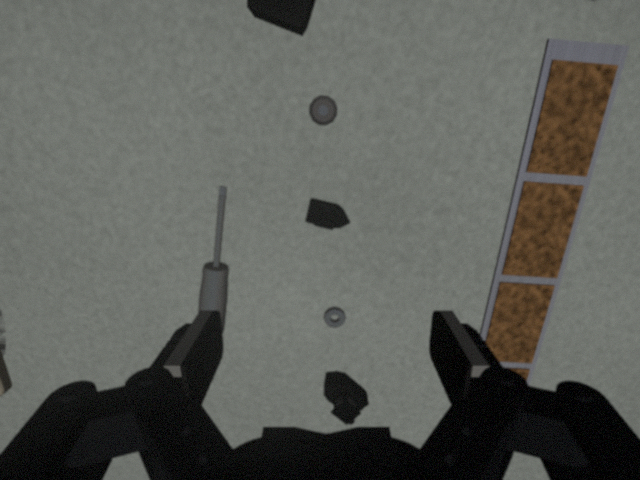

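The wrist view shows boat 65 at (327,214) with its bow to the right. Its axis is at 166.4°, so the gripper has to turn +76°. Beyond it are boat 90, at (345,395) in this view, and the strip on the right.

```bash
python3 -m jog '[-0.005,0.002,-0.17,0,0,0.6,-0.005,0.002,-0.17,0,0,0.6,-0.005,0.002,-0.17,0,0,0.6,-0.005,0.002,-0.17,0,0,0.6,-0.005,0.002,-0.17,0,0,0.6,-0.005,0.002,-0.17,0,0,0.6,-0.005,0.002,-0.17,0,0,0.6,-0.005,0.002,-0.17,0,0,0.6,-0.005,0.002,-0.17,0,0,0.6,-0.005,0.002,-0.17,0,0,0.6]' 1
python3 -m jog '[0,0,-0.054,0,0,0.066,0,0,-0.054,0,0,0.066,0,0,-0.054,0,0,0.066]'
python3 -c "
from h import *
print(yaw())"
```

```text
clock: 2.1
eef_pos: [0.4428, 0.1064, 0.1207]
tool_rot: [0.183, 0.983, 0.0, 0.001]
ft_force: [-0.2, 0.0, -0.8]
grip_width: 0.0855
grasp_force: 0.0
clock: 2.35
eef_pos: [0.4401, 0.1062, 0.0755]
tool_rot: [0.121, 0.993, -0.001, -0.002]
ft_force: [-0.9, 0.0, -0.2]
grip_width: 0.0855
grasp_force: 0.0
(np.float64(76.08713492137996), array([-0.00443421, -0.00140186, -0.99998919]))
```

```bash
python3 -m jog '[0,0,0,0,0,0,0,0,0,0,0,0,0,0,0,0,0,0,0,0,0,0,0,0,0,0,0,0,0,0,0,0,0,0,0,0,0,0,0,0,0,0,0,0,0,0,0,0]' -1
python3 -m jog '[0,0,0.1,0,0,0,0,0,0.19,0,0,0,0,0,0.19,0,0,0,0,0,0.19,0,0,0,0,0,0.19,0,0,0]'
python3 - <<'E'
from h import *
o=bot.get_obs();print(o["eef_pos"],o["grip_width"],o["grasp_force"],yaw()); im,d=bot.camera("side");cv2.imwrite("pics/g65.png",im[150:390,180:500,::-1])
E
```

```text
clock: 3.02
eef_pos: [0.4414, 0.1078, 0.0779]
tool_rot: [0.119, 0.993, 0.0, 0.001]
ft_force: [-1.1, 0.3, 5.8]
grip_width: 0.018
grasp_force: 58.9
clock: 3.43
eef_pos: [0.4441, 0.1085, 0.2354]
tool_rot: [0.119, 0.993, 0.002, 0.006]
ft_force: [0.9, -0.6, -0.9]
grip_width: 0.018
grasp_force: 59.0
[0.4441077  0.10852181 0.2354451 ] 0.017960283374708914 58.97999346256256 (np.float64(76.32338943454323), array([ 0.01265853,  0.00305577, -0.99991521]))
```

View pics/g65.png

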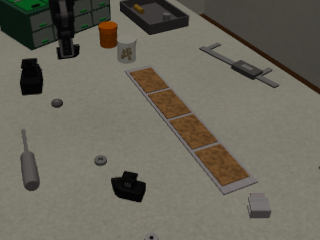

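```bash
python3 -m jog '[0.26,0.107,0,0,0,-0.62,0.26,0.107,0,0,0,-0.62,0.26,0.107,0,0,0,-0.62,0.26,0.107,0,0,0,-0.62,0.26,0.107,0,0,0,-0.62,0.26,0.107,0,0,0,-0.62,0.26,0.107,0,0,0,-0.62,0.26,0.107,0,0,0,-0.62,0.26,0.107,0,0,0,-0.62,0.26,0.107,0,0,0,-0.62]'
python3 -m jog '[0,0,-0.05,0,0,-0.076,0,0,-0.09,0,0,-0.076,0,0,-0.09,0,0,-0.076,0,0,-0.09,0,0,-0.076,0,0,-0.09,0,0,-0.076]'
python3 - <<'E'
from h import *
for i in range(3): o=bot.get_obs();im,d=bot.camera("wrist");print(np.round(o["eef_pos"],4),o["joint_pos"].round(2) if hasattr(o["joint_pos"],"round") else o["joint_pos"],yaw())
p=cloud("wrist",d);hsv=cv2.cvtColor(im,cv2.COLOR_RGB2HSV)
cv2.imwrite("pics/p65.png",im[:,:,::-1])
E
```

```text
clock: 4.32
eef_pos: [0.6481, 0.1932, 0.2261]
tool_rot: [0.676, 0.737, -0.002, -0.001]
ft_force: [-0.2, -0.6, -0.1]
grip_width: 0.018
grasp_force: 59.0
clock: 4.73
eef_pos: [0.649, 0.1933, 0.1572]
tool_rot: [0.728, 0.686, 0.0, 0.0]
ft_force: [-0.8, -0.0, 1.7]
grip_width: 0.0186
grasp_force: 59.0
[0.649  0.1933 0.1572] [0.29 0.68 0.31 1.2  0.   1.92] (np.float64(-3.4003737565542065), array([ 2.74633085e-03,  8.27476180e-04, -9.99995886e-01]))
[0.6498 0.1936 0.1586] [0.29 0.68 0.31 1.2  0.   1.92] (np.float64(-3.4093159969983207), array([ 0.00410865,  0.00119993, -0.99999084]))
[0.6501 0.1936 0.1593] [ 0.29  0.68  0.31  1.2  -0.    1.92] (np.float64(-3.4163984047683282), array([ 0.00442673,  0.00131481, -0.99998934]))
```

View pics/p65.png

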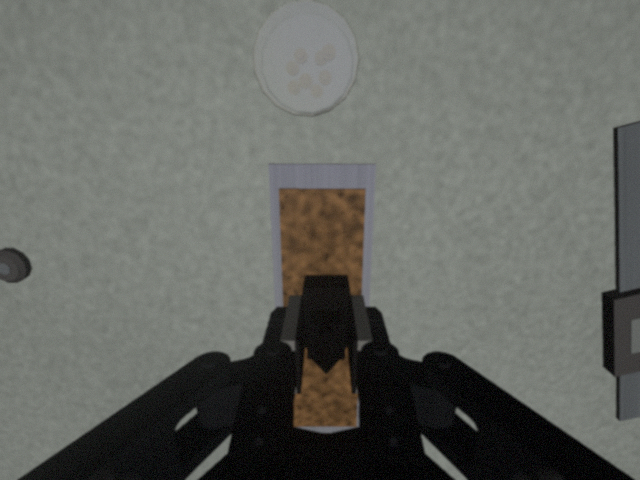

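The wrist view shows boat 65 held centred across mark 1, stern towards the jar at (305,58). Lower and release.

```bash
python3 -m jog '[0,0,-0.05,0,0,0,0,0,-0.08,0,0,0,0,0,-0.09,0,0,0,0,0,-0.0935,0,0,0,0,0,-0.0935,0,0,0,0,0,-0.0935,0,0,0,0,0,-0.0935,0,0,0]'
python3 -m jog '[0,0,0,0,0,0,0,0,0,0,0,0,0,0,0,0,0,0,0,0,0,0,0,0,0,0,0,0,0,0,0,0,0,0,0,0]' 1
python3 -m jog '[0,0,0.05,0,0,0,0,0,0.1,0,0,0,0,0,0.15,0,0,0,0,0,0.2,0,0,0,0,0,0.2,0,0,0,0,0,0.2,0,0,0]'
python3 - <<'E'
from h import *
look(.6485,.188,zmin=.012)
E
```

```text
clock: 5.47
eef_pos: [0.6499, 0.1935, 0.0837]
tool_rot: [0.728, 0.686, 0.001, 0.001]
ft_force: [0.8, 0.4, 0.2]
grip_width: 0.0184
grasp_force: 59.0
clock: 5.97
eef_pos: [0.6488, 0.1932, 0.0818]
tool_rot: [0.728, 0.686, -0.0, -0.0]
ft_force: [-0.2, 0.4, 0.2]
grip_width: 0.0852
grasp_force: 0.0
clock: 6.47
eef_pos: [0.6505, 0.1937, 0.2465]
tool_rot: [0.728, 0.686, 0.004, 0.002]
ft_force: [0.0, 0.2, -0.0]
grip_width: 0.0854
grasp_force: 0.0
n 944 top 0.033
center [646.8 190.5] size [38.5 19.7] axis deg 86.2
clock 6.5167 tcp [0.6493 0.1934 0.2434] tool y yaw (np.float64(-3.436914847537965), array([ 2.95176531e-03,  9.06161465e-04, -9.99995233e-01]))
```

```bash
python3 -m jog '[-0.235,-0.35,0,0,0,0.445,-0.235,-0.35,0,0,0,0.445,-0.235,-0.35,0,0,0,0.445,-0.235,-0.35,0,0,0,0.445,-0.235,-0.35,0,0,0,0.445,-0.235,-0.35,0,0,0,0.445,-0.235,-0.35,0,0,0,0.445,-0.235,-0.35,0,0,0,0.445,-0.235,-0.35,0,0,0,0.445,-0.235,-0.35,0,0,0,0.445]'
python3 - <<'E'
from h import *
look(.461,-.087,rad=.05)
look(.461,-.087,rad=.05)
E
```

```text
clock: 7.35
eef_pos: [0.4581, -0.0886, 0.2403]
tool_rot: [0.364, 0.931, -0.001, -0.002]
ft_force: [0.8, 0.5, 0.1]
grip_width: 0.0858
grasp_force: 0.0
n 1750 top 0.044
center [461.6 -83.8] size [27.3 53. ] axis deg 135.2
clock 7.4 tcp [ 0.4596 -0.0874  0.2407] tool y yaw (np.float64(47.37279052833552), array([-2.44586882e-03,  9.99092372e-04, -9.99996510e-01]))
n 1751 top 0.044
center [461.  -84.3] size [26.9 53.5] axis deg 136.8
clock 7.45 tcp [ 0.4606 -0.0867  0.2409] tool y yaw (np.float64(47.47984561311113), array([-1.46071834e-03,  9.33820354e-04, -9.99998497e-01]))
```

```bash
python3 -m jog '[0.003,-0.0006,-0.05,0,0,0,0.003,-0.0006,-0.1,0,0,0,0.003,-0.0006,-0.15,0,0,0,0.003,-0.0006,-0.19,0,0,0,0.003,-0.0006,-0.204,0,0,0,0.003,-0.0006,-0.204,0,0,0]'
python3 -m jog '[0,0,0,0,0,0,0,0,0,0,0,0,0,0,0,0,0,0,0,0,0,0,0,0,0,0,0,0,0,0,0,0,0,0,0,0,0,0,0,0,0,0]' -1
python3 -m jog '[0,0,0.05,0,0,0,0,0,0.1,0,0,0,0,0,0.15,0,0,0,0,0,0.19,0,0,0,0,0,0.19,0,0,0,0,0,0.19,0,0,0]'
```

```text
clock: 7.95
eef_pos: [0.4611, -0.0851, 0.0745]
tool_rot: [0.361, 0.933, -0.001, -0.004]
ft_force: [0.4, -0.4, -0.2]
grip_width: 0.0854
grasp_force: 0.0
clock: 8.53
eef_pos: [0.4644, -0.0875, 0.0802]
tool_rot: [0.362, 0.932, 0.001, 0.002]
ft_force: [-0.6, 0.3, 6.9]
grip_width: 0.0261
grasp_force: 59.7
clock: 9.03
eef_pos: [0.4645, -0.0876, 0.2333]
tool_rot: [0.362, 0.932, 0.001, 0.003]
ft_force: [-0.5, 0.3, -0.6]
grip_width: 0.0263
grasp_force: 59.3
```

```bash
python3 -m jog '[0.224,0.2185,0,0,0,-0.445,0.224,0.2185,0,0,0,-0.445,0.224,0.2185,0,0,0,-0.445,0.224,0.2185,0,0,0,-0.445,0.224,0.2185,0,0,0,-0.445,0.224,0.2185,0,0,0,-0.445,0.224,0.2185,0,0,0,-0.445,0.224,0.2185,0,0,0,-0.445,0.224,0.2185,0,0,0,-0.445,0.224,0.2185,0,0,0,-0.445]'
python3 - <<'E'
from h import *
im,d=bot.camera("wrist");print(yaw());cv2.imwrite("pics/p90.png",im[:,:,::-1])
E
```

```text
clock: 9.87
eef_pos: [0.6411, 0.0865, 0.2295]
tool_rot: [0.727, 0.686, -0.001, -0.001]
ft_force: [-0.0, -0.1, -0.6]
grip_width: 0.0262
grasp_force: 59.3
(np.float64(-3.3999810564581936), array([-1.87307623e-03, -4.55367540e-04, -9.99998142e-01]))
```

View pics/p90.png

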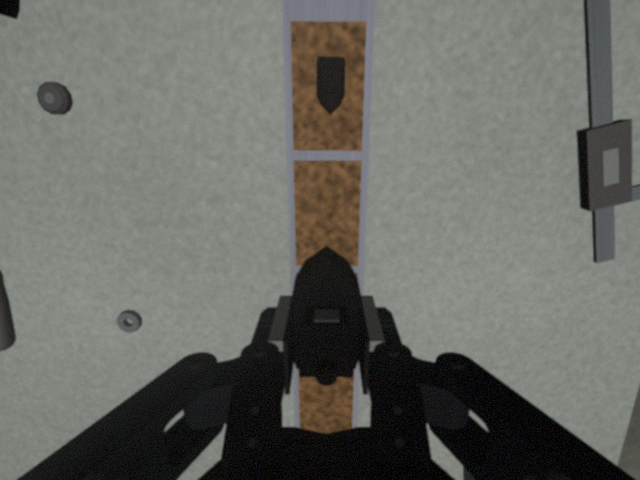

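Boat 65 sits in the middle of mark 1 (331,85). Boat 90 is held straight above mark 2, bow towards the jar.

```bash
python3 -m jog '[0,0,-0.05,0,0,0,0,0,-0.1,0,0,0,0,0,-0.14,0,0,0,0,0,-0.17,0,0,0,0,0,-0.183,0,0,0,0,0,-0.183,0,0,0,0,0,-0.183,0,0,0]'
python3 -m jog '[0,0,0,0,0,0,0,0,0,0,0,0,0,0,0,0,0,0,0,0,0,0,0,0,0,0,0,0,0,0,0,0,0,0,0,0]' 1
python3 -m jog '[0,0,0.05,0,0,0,0,0,0.1,0,0,0,0,0,0.15,0,0,0,0,0,0.2,0,0,0,0,0,0.2,0,0,0,0,0,0.2,0,0,0]'
python3 - <<'E'
from h import *
look(.6425,.09,rad=.045,zmin=.012)
E
```

```text
clock: 10.5
eef_pos: [0.6421, 0.0863, 0.0857]
tool_rot: [0.728, 0.685, 0.0, 0.0]
ft_force: [-0.8, -0.5, -0.6]
grip_width: 0.0262
grasp_force: 62.7
clock: 11.0
eef_pos: [0.6424, 0.0876, 0.0843]
tool_rot: [0.728, 0.686, 0.0, 0.0]
ft_force: [0.1, 0.4, -0.3]
grip_width: 0.0851
grasp_force: 0.0
clock: 11.5
eef_pos: [0.6441, 0.0879, 0.2484]
tool_rot: [0.728, 0.686, 0.003, 0.002]
ft_force: [-0.6, -0.3, -1.2]
grip_width: 0.0852
grasp_force: 0.0
n 1777 top 0.046
center [639.9  91.3] size [53.7 27.7] axis deg 87.5
clock 11.55 tcp [0.6428 0.0876 0.2455] tool y yaw (np.float64(-3.427834392783036), array([ 2.59698903e-03,  3.58675459e-04, -9.99996563e-01]))
```

```bash
python3 -m jog '[-0.27,-0.4,0,0,0,0.362,-0.27,-0.4,0,0,0,0.362,-0.27,-0.4,0,0,0,0.362,-0.27,-0.4,0,0,0,0.362,-0.27,-0.4,0,0,0,0.362,-0.27,-0.4,0,0,0,0.362,-0.27,-0.4,0,0,0,0.362,-0.27,-0.4,0,0,0,0.362,-0.27,-0.4,0,0,0,0.362,-0.27,-0.4,0,0,0,0.362]'
python3 -m jog '[-0.0316,-0.0585,0,0,0,0,-0.0316,-0.0585,0,0,0,0,-0.0316,-0.0585,0,0,0,0,-0.0316,-0.0585,0,0,0,0]'
python3 - <<'E'
from h import *
look(.401,-.279,rad=.055)
look(.401,-.279,rad=.055)
E
```

```text
clock: 12.38
eef_pos: [0.4222, -0.2351, 0.242]
tool_rot: [0.44, 0.898, -0.001, -0.003]
ft_force: [0.4, -0.6, 0.8]
grip_width: 0.0855
grasp_force: 0.0
clock: 12.72
eef_pos: [0.4001, -0.2791, 0.2426]
tool_rot: [0.439, 0.899, 0.001, -0.002]
ft_force: [0.4, -0.3, 0.0]
grip_width: 0.0852
grasp_force: 0.0
n 3125 top 0.056
center [ 400.2 -277.5] size [35. 68.] axis deg 128.5
clock 12.7667 tcp [ 0.4007 -0.2786  0.2429] tool y yaw (np.float64(38.02906785794826), array([-0.00212239,  0.00221661, -0.99999529]))
n 3110 top 0.056
center [ 400.1 -277.8] size [35.1 68.1] axis deg 128.6
clock 12.8167 tcp [ 0.4011 -0.2783  0.2432] tool y yaw (np.float64(38.09927960536992), array([-0.00160684,  0.0017196 , -0.99999723]))
```

```bash
python3 -m jog '[-0.0018,0.0032,-0.05,0,0,0,-0.0018,0.0032,-0.1,0,0,0,-0.0018,0.0032,-0.15,0,0,0,-0.0018,0.0032,-0.19,0,0,0,-0.0018,0.0032,-0.205,0,0,0,-0.0018,0.0032,-0.205,0,0,0]'
python3 -m jog '[0,0,0,0,0,0,0,0,0,0,0,0,0,0,0,0,0,0,0,0,0,0,0,0,0,0,0,0,0,0,0,0,0,0,0,0,0,0,0,0,0,0]' -1
python3 -m jog '[0,0,0.05,0,0,0,0,0,0.1,0,0,0,0,0,0.15,0,0,0,0,0,0.19,0,0,0,0,0,0.19,0,0,0,0,0,0.19,0,0,0]'
```

```text
clock: 13.32
eef_pos: [0.3979, -0.2735, 0.0764]
tool_rot: [0.437, 0.9, 0.001, -0.004]
ft_force: [-0.2, 0.5, -0.3]
grip_width: 0.0853
grasp_force: 0.0
clock: 13.9
eef_pos: [0.4009, -0.2775, 0.0821]
tool_rot: [0.438, 0.899, -0.0, 0.002]
ft_force: [0.4, 1.0, 6.7]
grip_width: 0.034
grasp_force: 61.4
clock: 14.4
eef_pos: [0.4008, -0.2776, 0.2351]
tool_rot: [0.438, 0.899, -0.001, 0.003]
ft_force: [1.6, 0.8, -0.4]
grip_width: 0.0341
grasp_force: 60.6
```

```bash
python3 -m jog '[0.2963,0.3394,0,0,0,-0.362,0.2963,0.3394,0,0,0,-0.362,0.2963,0.3394,0,0,0,-0.362,0.2963,0.3394,0,0,0,-0.362,0.2963,0.3394,0,0,0,-0.362,0.2963,0.3394,0,0,0,-0.362,0.2963,0.3394,0,0,0,-0.362,0.2963,0.3394,0,0,0,-0.362,0.2963,0.3394,0,0,0,-0.362,0.2963,0.3394,0,0,0,-0.362]'
python3 - <<'E'
from h import *
for i in range(3): im,d=bot.camera("wrist")
print(yaw(),bot.get_obs()["eef_pos"]);cv2.imwrite("pics/p115.png",im[:,:,::-1])
E
```

```text
clock: 15.23
eef_pos: [0.6391, 0.0002, 0.2292]
tool_rot: [0.726, 0.688, 0.0, -0.001]
ft_force: [0.4, -1.0, 0.1]
grip_width: 0.034
grasp_force: 60.6
(np.float64(-3.3454696566029893), array([-4.53493151e-03, -5.76454248e-04, -9.99989551e-01])) [ 0.63578947 -0.00465365  0.22983882]
```

View pics/p115.png

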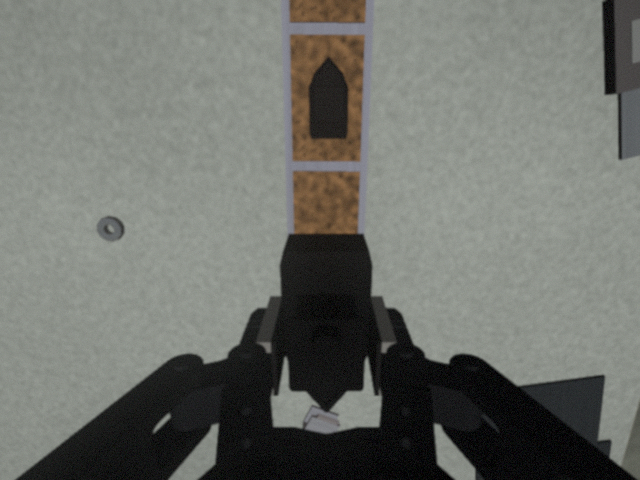

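Boat 90 is centred on mark 2 at (328,98), and boat 115 is straight above mark 3.

```bash
python3 -m jog '[0,0,-0.05,0,0,0,0,0,-0.1,0,0,0,0,0,-0.14,0,0,0,0,0,-0.17,0,0,0,0,0,-0.183,0,0,0,0,0,-0.183,0,0,0,0,0,-0.183,0,0,0]'
python3 -m jog '[0,0,0,0,0,0,0,0,0,0,0,0,0,0,0,0,0,0,0,0,0,0,0,0,0,0,0,0,0,0,0,0,0,0,0,0]' 1
python3 -m jog '[0,0,0.05,0,0,0,0,0,0.1,0,0,0,0,0,0.15,0,0,0,0,0,0.2,0,0,0,0,0,0.2,0,0,0,0,0,0.2,0,0,0]'
python3 - <<'E'
from h import *
look(.6365,-.007,rad=.048,zmin=.012)
E
```

```text
clock: 15.97
eef_pos: [0.6355, -0.0072, 0.0866]
tool_rot: [0.729, 0.685, -0.0, -0.0]
ft_force: [0.0, 0.4, -0.5]
grip_width: 0.034
grasp_force: 63.2
clock: 16.47
eef_pos: [0.6367, -0.0052, 0.0858]
tool_rot: [0.728, 0.686, -0.0, -0.0]
ft_force: [0.7, 0.2, -0.4]
grip_width: 0.0856
grasp_force: 0.0
clock: 16.97
eef_pos: [0.6385, -0.0051, 0.2499]
tool_rot: [0.728, 0.686, 0.003, 0.003]
ft_force: [-0.2, -0.0, -0.8]
grip_width: 0.0855
grasp_force: 0.0
n 3102 top 0.058
center [632.6  -6.8] size [68.  35.3] axis deg 86.8
clock 17.0167 tcp [ 0.6372 -0.0051  0.2471] tool y yaw (np.float64(-3.4231409575446974), array([ 2.63872686e-03, -6.99307691e-05, -9.99996516e-01]))
```

```bash
python3 -m jog '[-0.272,0.373,0,0,0,-0.1265,-0.272,0.373,0,0,0,-0.1265,-0.272,0.373,0,0,0,-0.1265,-0.272,0.373,0,0,0,-0.1265,-0.272,0.373,0,0,0,-0.1265,-0.272,0.373,0,0,0,-0.1265,-0.272,0.373,0,0,0,-0.1265,-0.272,0.373,0,0,0,-0.1265,-0.272,0.373,0,0,0,-0.1265,-0.272,0.373,0,0,0,-0.1265]'
python3 - <<'E'
from h import *
look(.419,.294,rad=.065)
look(.419,.294,rad=.065)
for i in "scene","side":
  im,d=bot.camera(i)
E
```

```text
clock: 17.85
eef_pos: [0.4144, 0.297, 0.2436]
tool_rot: [0.806, 0.592, -0.002, -0.001]
ft_force: [0.4, -1.2, -0.1]
grip_width: 0.0854
grasp_force: 0.0
n 4434 top 0.067
center [419.8 295.3] size [83.1 42.8] axis deg 70.1
clock 17.9 tcp [0.4161 0.2951 0.2437] tool y yaw (np.float64(-17.56366944909592), array([-0.00388502, -0.00234164, -0.99998971]))
n 4436 top 0.068
center [419.3 296.2] size [83.2 42.8] axis deg 69.8
clock 17.95 tcp [0.4173 0.2938 0.2439] tool y yaw (np.float64(-17.718073938810335), array([-0.00309516, -0.0026636 , -0.99999166]))
```

```bash
python3 -m jog '[0.001,0.0025,-0.05,0,0,-0.0175,0.001,0.0025,-0.1,0,0,-0.0175,0.001,0.0025,-0.15,0,0,-0.0175,0.001,0.0025,-0.19,0,0,-0.0175,0.001,0.0025,-0.2056,0,0,-0.0175,0.001,0.0025,-0.2056,0,0,-0.0175]'
python3 -m jog '[0,0,0,0,0,0,0,0,0,0,0,0,0,0,0,0,0,0,0,0,0,0,0,0,0,0,0,0,0,0,0,0,0,0,0,0,0,0,0,0,0,0]' -1
python3 -m jog '[0,0,0.05,0,0,0,0,0,0.1,0,0,0,0,0,0.15,0,0,0,0,0,0.19,0,0,0,0,0,0.19,0,0,0,0,0,0.19,0,0,0]'
```

```text
clock: 18.55
eef_pos: [0.4182, 0.2916, 0.0769]
tool_rot: [0.82, 0.573, -0.005, 0.0]
ft_force: [0.1, 0.1, 0.7]
grip_width: 0.0856
grasp_force: 0.0
clock: 19.13
eef_pos: [0.4213, 0.296, 0.0834]
tool_rot: [0.819, 0.574, 0.002, 0.0]
ft_force: [1.2, -1.2, 6.7]
grip_width: 0.0423
grasp_force: 63.3
clock: 19.63
eef_pos: [0.421, 0.2961, 0.2363]
tool_rot: [0.819, 0.574, 0.003, 0.0]
ft_force: [-0.0, -0.1, -1.5]
grip_width: 0.0419
grasp_force: 62.4
```

```bash
python3 -m jog '[0.2,-0.38,0,0,0,0.144,0.2,-0.38,0,0,0,0.144,0.2,-0.38,0,0,0,0.144,0.2,-0.38,0,0,0,0.144,0.2,-0.38,0,0,0,0.144,0.2,-0.38,0,0,0,0.144,0.2,-0.38,0,0,0,0.144,0.2,-0.38,0,0,0,0.144,0.2,-0.38,0,0,0,0.144,0.2,-0.38,0,0,0,0.144]'
python3 -m jog '[0.0633,-0.12,0,0,0,0,0.0633,-0.12,0,0,0,0,0.0633,-0.12,0,0,0,0,0.0633,-0.12,0,0,0,0,0.0633,-0.12,0,0,0,0,0.0633,-0.12,0,0,0,0]'
python3 - <<'E'
from h import *
im,d=bot.camera("wrist")
print(yaw(),bot.get_obs()["eef_pos"]);cv2.imwrite("pics/p140.png",im[:,:,::-1])
E
```

```text
clock: 20.47
eef_pos: [0.5806, -0.0131, 0.2309]
tool_rot: [0.73, 0.683, -0.001, -0.0]
ft_force: [-0.1, 0.9, -0.2]
grip_width: 0.042
grasp_force: 62.4
clock: 20.97
eef_pos: [0.6295, -0.1038, 0.2317]
tool_rot: [0.728, 0.686, -0.001, -0.002]
ft_force: [0.4, -0.4, -0.5]
grip_width: 0.0421
grasp_force: 62.4
(np.float64(-3.3520906457771216), array([-2.80818802e-03,  9.93168496e-04, -9.99995564e-01])) [ 0.62955806 -0.10329951  0.23225969]
```

View pics/p140.png

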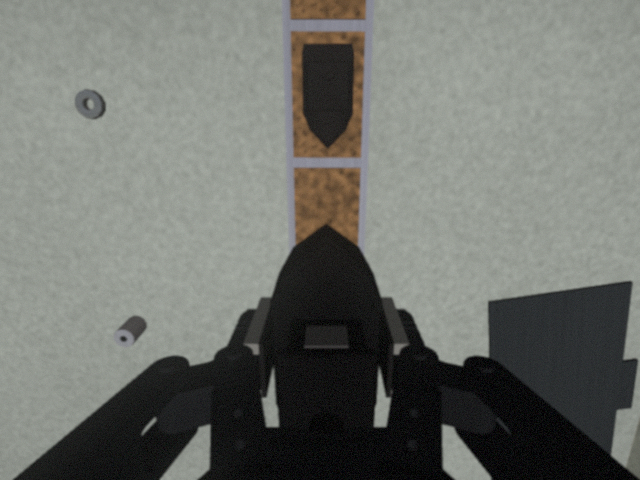

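Boat 115 is centred on mark 3 at (328,95), and boat 140 is aligned above mark 4.

```bash
python3 -m jog '[0,0,-0.05,0,0,0,0,0,-0.1,0,0,0,0,0,-0.14,0,0,0,0,0,-0.17,0,0,0,0,0,-0.183,0,0,0,0,0,-0.183,0,0,0,0,0,-0.183,0,0,0]'
python3 -m jog '[0,0,0,0,0,0,0,0,0,0,0,0,0,0,0,0,0,0,0,0,0,0,0,0,0,0,0,0,0,0,0,0,0,0,0,0]' 1
python3 -m jog '[0,0,0.05,0,0,0,0,0,0.1,0,0,0,0,0,0.15,0,0,0,0,0,0.2,0,0,0,-0.15,-0.1,0.2,0,0,0,-0.25,-0.1,0.2,0,0,0,-0.25,-0.1,0.2,0,0,0,-0.25,-0.1,0.2,0,0,0,-0.25,-0.1,0.2,0,0,0,-0.25,-0.1,0.2,0,0,0]'
python3 - <<'E'
from h import *
m={65:(.6485,.188),90:(.6425,.0904),115:(.6365,-.0074),140:(.6305,-.105)}
for n in("scene","side"):
    im,d=bot.camera(n);P=cloud(n,d)
    cv2.imwrite(f"pics/{n}F.png",cv2.resize(im[150:390,200:520],(800,600))[:,:,::-1])
    for k,(x,y) in m.items():
        s=(abs(P[...,0]-x)<.04)&(abs(P[...,1]-y)<.047)&(P[...,2]>.012)&(im.max(2)<75)
        q=P[s]; print(n,k,cv2.minAreaRect(q[:,:2].astype(np.float32)*1000),q[:,2].max())
    print([(l,w(n,bot.find_in(l,n)[0]["at"]).round(3)) for l in("jar_center","clip_center") if bot.find_in(l,n)])
E
```

```text
clock: 21.6
eef_pos: [0.6302, -0.1031, 0.088]
tool_rot: [0.727, 0.686, 0.0, 0.0]
ft_force: [-0.7, -0.2, -0.6]
grip_width: 0.042
grasp_force: 64.2
clock: 22.1
eef_pos: [0.6306, -0.1048, 0.0869]
tool_rot: [0.728, 0.686, -0.0, -0.0]
ft_force: [0.5, -0.4, -0.4]
grip_width: 0.0856
grasp_force: 0.0
clock: 22.93
eef_pos: [0.4243, -0.1853, 0.2465]
tool_rot: [0.729, 0.684, -0.002, -0.002]
ft_force: [-0.4, 0.3, 0.3]
grip_width: 0.0852
grasp_force: 0.0
scene 65 ((652.0625610351562, 187.62155151367188), (39.83574295043945, 21.761571884155273), 87.84966278076172) 0.0401033942739113
scene 90 ((646.6756591796875, 89.04126739501953), (52.63364791870117, 27.74847984313965), 83.3318862915039) 0.05052774215391753
scene 115 ((638.320556640625, -8.751728057861328), (67.09220123291016, 35.16002655029297), 86.19456481933594) 0.0617082401221819
scene 140 ((632.0658569335938, -104.94143676757812), (83.48150634765625, 44.73112487792969), 87.51146697998047) 0.07534703414370436
[('jar_center', array([0.645, 0.375, 0.051])), ('clip_center', array([ 0.622, -0.214,  0.015]))]Traceback (most recent call last):
  File "<stdin>", line 8, in <module>
    return umr_maximum(a, axis, None, out, keepdims, initial, where)
ValueError: zero-size array to reduction operation maximum which has no identity
```

View pics/sceneF.png

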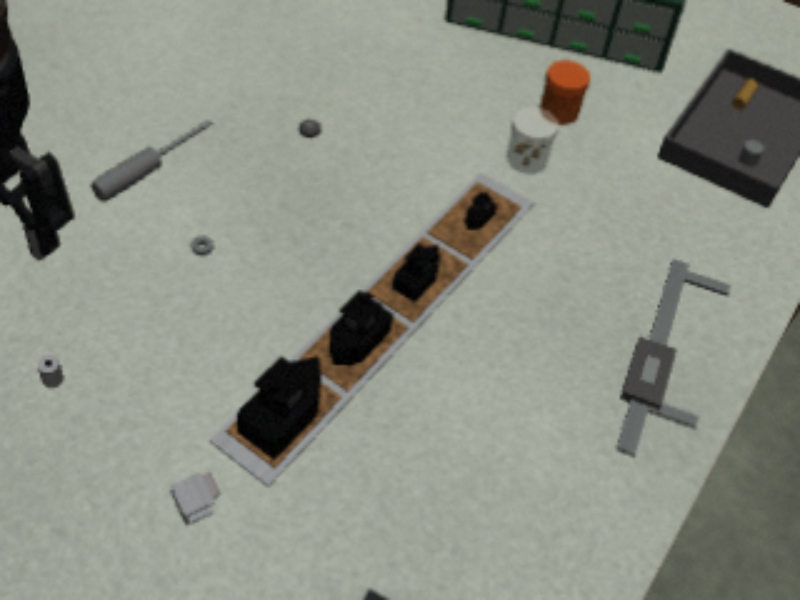

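View pics/sideF.png

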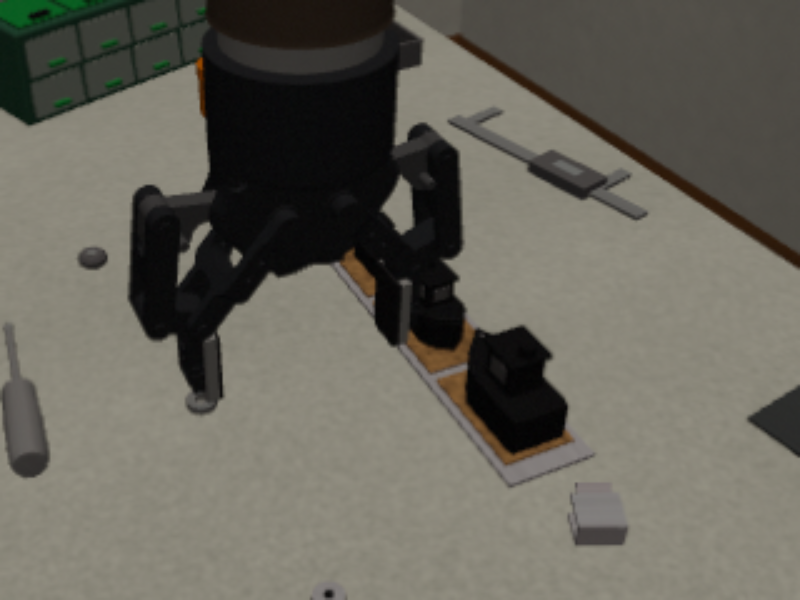

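The pictures show all four boats upright on the cork marks in size order, within about 4 mm of centre. In the scene crop they are at (480,210), (417,272), (362,328) and (282,407). The jar (533,140) and clip (195,497) haven't moved, and the gripper is clear, so I'm handing it in.

```bash
python3 -c "
from workcell import bot
print(bot.job_done())"
```

```text
the job is handed in; nothing more can be done
None
```

The job is handed in at about 23 s on the robot clock: the four boats stand upright along the strip, smallest by the jar to largest by the clip, each within about 4 mm of its mark's centre, with the jar and clip untouched.

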